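Take the play out of a hand-truck wheel bearing

ROBOT

A 6-joint arm with a two-finger parallel gripper is mounted at the origin on the work surface. World frame = base frame: x ahead of the robot, y to its left, z up, the work surface at z = 0. Lengths are in mm, angles in rad, forces in N, time in s.
With the tool pointing down it reaches from about 325 to 900 mm from the base axis. Payload 3.5 kg.
Tool frame: the origin (TCP) lies at the very end of the fingers, on their centre line; the grasp point (between the pads) lies 19 mm behind it; z points along the fingers, y is the line along which they close (so a half turn about z gives the same grasp; the last joint's range is limited). The gripper opens to 85 mm and grips with 20 to 120 N. Pads are 22 mm wide; open, the fingers measure 114 mm over their backs; the gripper's body (76 mm by 85 mm) begins 54 mm behind the grasp point. The pads swing forward as they close: fully open they stand 13 mm farther back than shut.
Start: joints at [-1.328, 0.276, -0.026, 1.268, 0, 1.467], TCP at [211.831, -588.005, 231.313] pointing down, gripper open.
Joint ranges: [-3.12, 3.12], [-0.85, 1.88], [-1.08, 1.24], [-1.95, 2.15], [-1.57, 1.53], [-3.14, 3.14]. Speed limits (rad/s): [2.57, 2.57, 3.14, 3.14, 3.14, 3.14].

INTERFACE

Orientations are given as a unit quaternion [w, x, y, z].
In Python, from station import manip, capture, get_calibration, workorder, spotter gives the robot as it stands. The module is installed in compiled form; this text tells all that it offers.
- The arm moves only by the tool drive_tool, never from a script. Its argument "targets" is text: rows parted by semicolons, each of 7 numbers parted by spaces: the closure, from -1 (fully open) to 1 (shut), then the shift along the world's x, y, z in shares of 0.8 m (1.0 is 0.8 m), then the turn, a rotation vector about the world's x, y, z in fractions of the full range, 1 being 180 degrees. A call has 1 to 12 rows; each row is the pose to reach, as a shift and turn from the pose commanded when the call began; what a row does not reach only later rows make up. A row lasts 1/10 s, in which the tool goes at most 50 mm and 8.59 degrees, less where a joint would pass 70% of its speed; a pose out of reach is approached as far as the arm can. Shift and turn numbers lie between -1 and 1, and a call with a number outside is refused. A call with a gripper value outside its range is refused whole. The fingers move at their own pace and stop on an object; the grip force is fixed at half the most. Time passes only in rows, so rows that repeat a pose let the fingers close. It gives the time, the measured TCP pose, the force, the opening and the grip force at its end, in the units of the state.
- manip.state(): the state, without advancing time (a new reading comes with each control period).
- capture(name): name is "scene" or "top" or "wrist"; returns (picture, depth): 420x560x3 uint8, red, green, blue; 420x560 float32, mm along the optical axis (not along the pixel's ray), 0 where there is no reading.
- get_calibration(name): a dict with "fx", "fy", "cx", "cy" (pixels), "R" (3x3) and "t" (3): a world point X has camera coordinates R X + t; the wrist camera has in their place "tool_from_camera" (4x4, takes a point from camera to tool coordinates, whose origin is the TCP and whose axes are the flange's). Camera axes: x right, y down, z forward; pixel columns grow to the right and rows downward; lengths in mm; the calibration is good to about 2 mm. A picture is of the moment at which its call begins: read the wrist's pose just before it. get_calibration takes no time and is no camera call.
- workorder.job_done(): hands the job in; it is judged then, once.
Trained networks look in the newest picture that a camera, given by its name, has taken for a name from the list of things; names that differ only in an ending like _2 or _b are one class to them, and where a whole thing is asked for, a point or a joint stands for the part that bears it (a point fixed in the world has none). Each returns a list of dicts, best first, with "score" (0 to 1); they miss things now and then, are a little off and sometimes report something else, mostly with a low value. They report only what shows in the picture. A call takes as long as a camera call.
- spotter.recognise(camera, label): "bbox" ([left, top, right, bottom] in pixels, round what is visible of it).
- spotter.outline_of(camera, label): "pixels" (420x560 bool, what is visible of it) and "bbox" ([left, top, right, bottom] in pixels, round what is visible of it).
The state is a dict: "t": time; "qpos": joint angles; "qvel": joint speeds; "effort": joint torques, N m; "tcp_pos": TCP position; "orientation": TCP orientation; "contact_force": force on the tool from outside, world axes, zero at the start; "ft_torque": the same for the moment, N m; "finger_gap": finger opening in mm; "grasp_force": force on a finger pad.
Only numpy, scipy, OpenCV 4.12 (cv2) and the standard library are available. Lean on these libraries where they do the work, as an engineer would, in place of code of your own. Each camera call takes 0.05 s, during which the arm holds its last target. There are 200 camera calls.

TASK

The hand-truck wheel on the jig wobbles on its axle: feel the play by gently pushing the wheel's left rim down to its stop, then its right rim, then turn the bar nut clockwise until the play is gone and the bearing is just lightly nipped (about ten degrees past the point where the play vanishes), not tight. Check it by pushing firmly but gently on the left rim and then on the right rim once more, and leave everything else on the bench where it is.

Things in the scene. Friction and masses are not known exactly. Their poses are not given: they have to be found in the camera images.
- jig: plywood board 320 (x) x 250 (y) x 18 mm, fixed to the bench, carrying the axle stub and wheel at its middle. Origin at the centre of its underside, z up; the axle is its z axis. Its +y side is the wheel's left seen from the robot, -y the right.
- wheel: hand-truck wheel lying flat, axle upright: black rubber tyre 172 mm wide, round section 36 mm (crest circle radius 68 mm), grey disc, steel hub. Origin at the wheel's centre, 62 mm above the bench; level, its axes are those of the jig. About 0.8 kg. It does not spin; it rocks about its x axis through the origin, one rim down, the other up. Never press it with more than 25 N.
- rim_left (a point): crest (top) of the tyre at the left, +y of the wheel, 68 mm from the axle: where to press the left rim down. 80 mm above the bench when the wheel is level. Loose, it goes 1.5 to 4.8 mm either way against light friction (below 1 N), stays where it is left, and stops when the hub meets the washer under the nut. Past the stop it yields about 0.9 mm under 5 N; once nipped, about 0.3 mm.
- rim_right (a point): crest (top) of the tyre at the right, -y of the wheel, 68 mm from the axle: where to press the right rim down. Behaves as the left rim; when one goes down the other rises as much.
- nut_bar (a point): centre of the nut's cross-bar: steel bar 60 mm long (this point's x), 12 mm thick (y), 22 mm high, on the axle, about 127 mm above the bench, on a stem 28 mm wide above a pressure washer (top at about 89 mm). Take it from above, fingers closing along its y.
- nut (a joint): turn of the bar nut, rad; 0 at the start, grows clockwise seen from above = tightening. Each rad lowers nut and washer by 1.5 mm and takes 3.4 mm off the rim's travel either way from level. The play is gone after 0.45 to 1.4 rad, different each time: only rocking tells. It turns with about 0.12 N m, stays where it is left, and hardly gets stiffer when too tight.
- washer: round pressure washer, 68 mm wide, 8 mm thick; does not turn, goes down with the nut; origin on its underside at the axle. It bears on the hub 30 mm left and right of the axle. That force is the preload, to end at 0.5 to 40 N: 0 to about 0.34 rad of nut past the point where the play vanishes.
- grease_tin: tin, 54 mm wide, 32 mm high, on a corner of the jig; leave alone. Origin under its centre.
- spare_washer: steel ring, 40 mm wide, 8 mm high, on a corner of the jig; leave alone. Origin under its centre.
- bush: brass cylinder, 26 mm wide, 30 mm high, on a corner of the jig; leave alone. Origin under its centre.
- paint_can: can, 110 mm wide, 125 mm high, on the bench; leave alone. Origin under its centre.
- jar: glass jar, 80 mm wide, 120 mm high, on the bench; leave alone. Origin under its centre.
- spray_can: can, 56 mm wide, 190 mm high, on the bench; leave alone. Origin under its centre.
- parts_tray: open plastic tray, 160 x 110 x 45 mm, on the bench; leave alone. Origin under its centre.
- wrench: wrench lying on the bench; leave alone.

How it is judged:
By the outcome, as a careful person would: the job done as asked, in the order asked, and still so for the second after the job is handed in, with the robot touching nothing.
It also fails if it takes over 67 s, if anything falls off the work surface, if the arm or the gripper's body presses on something with over 40 N, if the wrist force passes 120 N, or if a joint passes its speed limit or range.

## Working session

There is one attempt and no reset: what is moved stays moved. The work goes in short steps, Python scripts to look and compute and a tool call to move; the robot and the scene stay as the last step left them, time stands still between calls to the robot, and variables do not carry over. Pictures are saved under pics/ and viewed, at most 10 in all, crops included, and the job is handed in when it is done.

Besides the shell and the picture viewer there is one more tool, called after "Emit:" as name(argument=value, ...) on one line, values as JSON. drive_tool: Moves the arm, as the interface text tells. Its arguments: {"type":"object","properties":{"targets":{"type":"string"}},"required":["targets"]}

```bash
mkdir -p pics; cat > h.py <<'E'
import numpy as np, cv2
from station import manip, capture, get_calibration, workorder, spotter
def pts(cam,depth,mask=None):
    c=get_calibration(cam); v,u=np.nonzero((depth>0) if mask is None else (mask&(depth>0)))
    d=depth[v,u]; P=np.c_[(u-c['cx'])/c['fx']*d,(v-c['cy'])/c['fy']*d,d]
    return (P-c['t'])@np.array(c['R'])
E
python3 - <<'E'
from h import *
s=manip.state();print({k:np.round(v,3) for k,v in s.items()})
for cam in("scene","top"):
    p,d=capture(cam);cv2.imwrite(f'pics/{cam}0.png',p[:,:,::-1]);np.save(cam+'.npy',d)
    for n in("jig","wheel","nut_bar","paint_can","spray_can","jar","grease_tin"):
        r=spotter.outline_of(cam,n)
        for o in r[:1]:
            P=pts(cam,d,o['pixels']); print(cam,n,round(o['score'],2),o['bbox'],np.percentile(P,[2,50,98],axis=0).round(0).tolist())
E
```

```text
{'t': np.float64(0.0), 'qpos': array([-1.328,  0.277, -0.028,  1.268, -0.   ,  1.467]), 'qvel': array([ 0.   , -0.   , -0.002, -0.   ,  0.003, -0.   ]), 'effort': array([ 1.0000e-03, -4.4551e+01,  2.9520e+01,  1.6000e-02, -0.0000e+00,
       -0.0000e+00]), 'tcp_pos': array([ 211.645, -587.244,  230.124]), 'orientation': array([-0.001,  0.985,  0.172, -0.   ]), 'contact_force': array([ 0.373,  0.282, -0.07 ]), 'ft_torque': array([-0.026,  0.015, -0.025]), 'grasp_force': np.float64(0.0), 'finger_gap': np.float64(85.636)}
scene jig 0.56 [174.9, 219.7, 300.9, 294.3] [[376.0, -294.0, 6.0], [567.0, -185.0, 20.0], [705.0, -19.0, 82.0]]
scene wheel 0.89 [212.3, 221.0, 269.7, 263.3] [[463.0, -220.0, 58.0], [557.0, -165.0, 76.0], [615.0, -70.0, 85.0]]
scene nut_bar 0.62 [231.4, 221.1, 251.6, 233.6] [[511.0, -155.0, 94.0], [536.0, -144.0, 127.0], [557.0, -127.0, 142.0]]
scene paint_can 0.61 [354.0, 143.5, 390.0, 191.7] [[596.0, 382.0, 8.0], [652.0, 403.0, 91.0], [692.0, 475.0, 129.0]]
scene spray_can 0.76 [123.8, 292.8, 161.3, 363.0] [[545.0, -563.0, 8.0], [586.0, -545.0, 128.0], [596.0, -513.0
[... 349 characters left out ...]

top wheel 0.97 [289.0, 192.4, 350.2, 251.4] [[454.0, -214.0, 64.0], [530.0, -134.0, 76.0], [609.0, -58.0, 83.0]]
top nut_bar 0.55 [317.4, 215.8, 326.5, 231.6] [[507.0, -150.0, 115.0], [529.0, -135.0, 137.0], [554.0, -121.0, 142.0]]
top paint_can 0.71 [104.4, 163.8, 153.7, 204.8] [[585.0, 387.0, 10.0], [632.0, 424.0, 122.0], [683.0, 484.0, 128.0]]
top spray_can 0.61 [430.2, 203.5, 478.8, 225.7] [[541.0, -554.0, 9.0], [565.0, -514.0, 156.0], [593.0, -504.0, 193.0]]
top jar 0.96 [401.8, 171.2, 439.0, 196.6] [[621.0, -465.0, 18.0], [655.0, -421.0, 117.0], [690.0, -397.0, 124.0]]
top grease_tin 0.68 [292.6, 195.3, 347.5, 253.7] [[454.0, -211.0, 66.0], [530.0, -132.0, 76.0], [607.0, -58.0, 83.0]]
```

```bash
python3 - <<'E'
from h import *
d=np.load('top.npy')
P=pts('top',d); P=P[(abs(P[:,0]-530)<230)&(abs(P[:,1]+135)<220)]
def rect(Q): return cv2.minAreaRect(Q[:,:2].astype(np.float32))
b=P[(P[:,2]>130)&(np.hypot(P[:,0]-531,P[:,1]+135)<50)]
print('bar',len(b),rect(b),b.mean(0),np.median(b[:,2]))
u,s,v=np.linalg.svd(b[:,:2]-b[:,:2].mean(0));print(v[0],s)
j=P[(P[:,2]>9)&(P[:,2]<30)];print('jig',len(j),rect(j))
t=P[(P[:,2]>70)&(P[:,2]<90)&(np.hypot(P[:,0]-531,P[:,1]+135)>50)&(np.hypot(P[:,0]-531,P[:,1]+135)<100)]
print('tyre',len(t),cv2.minEnclosingCircle(t[:,:2].astype(np.float32)))
n=np.c_[t[:,:2]-[531,-135],np.ones(len(t))];r=np.hypot(*n.T[:2]);m=abs(r-68)<8
print('plane',np.linalg.lstsq(n[m],t[m,2],rcond=None)[0],m.sum())
p=cv2.imread('pics/top0.png')[140:310,230:400];cv2.imwrite('pics/top_c.png',cv2.resize(p,None,fx=3.5,fy=3.5,interpolation=cv2.INTER_CUBIC))
E
```

```text
bar 92 ((532.3756713867188, -135.37411499023438), (59.283599853515625, 12.13811206817627), 29.320215225219727) [ 531.95464032 -135.46167786  137.62939258] 137.86683443937005
[-0.87839459 -0.47793613] [164.7908673   34.33361783]
jig 5305 ((518.2942504882812, -78.57432556152344), (339.4455871582031, 367.5602111816406), 23.168983459472656)
tyre 1502 ((532.334228515625, -135.51023864746094), 84.22650146484375)
plane [ 4.52293429e-03 -4.52857433e-03  7.90231070e+01] 772
```

View pics/top_c.png

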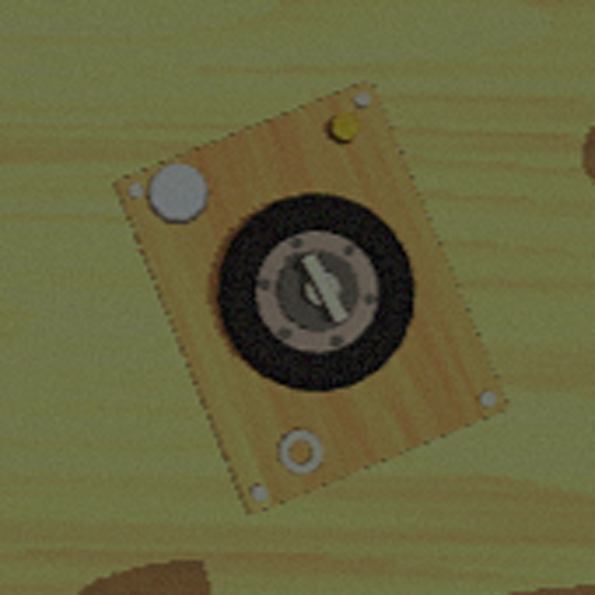

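View pics/scene0.png

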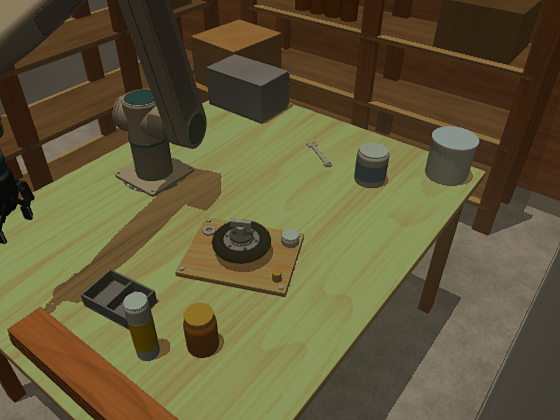

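The top crop shows the jig with a yaw of about 22°: corners at (115,183), (375,85), (508,403) and (248,513). The wheel is centred near (316,292) and the bar is at about 29°. The scene view shows no clutter over the jig. The axle is at about (532,-135.5), which puts rim_left at (506.5,-72.5) and rim_right at (557.5,-198.5).

Units first: shifts go in shares of 0.8 m and turns go in shares of 180 degrees. So 0.5156 m / 0.8 = 0.6445, -0.04 m / 0.8 = -0.05, 95 degrees / 180 = 0.5278.

Emit:
drive_tool(targets="1 0.3688 0.6445 -0.05 0 0 0.5278;1 0.3688 0.6445 -0.05 0 0 0.5278;1 0.3688 0.6445 -0.05 0 0 0.5278;1 0.3688 0.6445 -0.05 0 0 0.5278;1 0.3688 0.6445 -0.05 0 0 0.5278;1 0.3688 0.6445 -0.05 0 0 0.5278;1 0.3688 0.6445 -0.05 0 0 0.5278;1 0.3688 0.6445 -0.05 0 0 0.5278;1 0.3688 0.6445 -0.05 0 0 0.5278;1 0.3688 0.6445 -0.05 0 0 0.5278;1 0.3688 0.6445 -0.05 0 0 0.5278;1 0.3688 0.6445 -0.05 0 0 0.5278")

```text
t: 2.0
tcp_pos: [507.8, -70.2, 191.5]
orientation: [0.0, 0.537, 0.843, 0.0]
contact_force: [1.0, -0.8, -0.4]
finger_gap: 0.5
grasp_force: 0.0
```

Scaled: -0.1 m / 0.8 = -0.125, -0.08 m / 0.8 = -0.1, 94 degrees / 180 = 0.5222.

Emit:
drive_tool(targets="1 0 0 -0.05 0 0 0.5222;1 0 0 -0.1 0 0 0.5222;1 0 0 -0.125 0 0 0.5222;1 0 0 -0.125 0 0 0.5222;1 0 0 -0.125 0 0 0.5222;1 0 0 -0.125 0 0 0.5222;1 0 0 -0.125 0 0 0.5222;1 0 0 -0.125 0 0 0.5222;1 0 0 -0.125 0 0 0.5222;1 0 0 -0.125 0 0 0.5222;1 0 0 -0.125 0 0 0.5222;1 0 0 -0.125 0 0 0.5222")

```text
t: 3.2
tcp_pos: [507.0, -72.4, 91.5]
orientation: [0.0, -0.249, 0.969, -0.0]
contact_force: [-0.2, -0.5, 0.1]
finger_gap: -0.2
grasp_force: 0.0
```

```bash
python3 - <<'E'
from h import *
s=manip.state();print({k:np.round(v,3) for k,v in s.items()})
p,d=capture('top')
P=pts('top',d); b=P[(P[:,2]>130)&(P[:,2]<142)&(np.hypot(P[:,0]-531,P[:,1]+135)<40)]
print(len(b),cv2.minAreaRect(b[:,:2].astype(np.float32)))
E
```

```text
{'t': np.float64(3.2), 'qpos': array([-0.268,  0.197, -0.447,  0.927, -0.   , -0.771]), 'qvel': array([ 0.001,  0.001, -0.   , -0.003,  0.   ,  0.102]), 'effort': array([ 3.0000e-03, -3.5814e+01,  2.5081e+01, -0.0000e+00, -0.0000e+00,
       -5.1000e-01]), 'tcp_pos': array([507.004, -72.443,  91.474]), 'orientation': array([ 0.   , -0.249,  0.969, -0.   ]), 'contact_force': array([-0.172, -0.539,  0.076]), 'ft_torque': array([ 0.023,  0.016, -0.019]), 'grasp_force': np.float64(0.0), 'finger_gap': np.float64(-0.243)}
0 ((0.0, 0.0), (0.0, 0.0), 0.0)
```

Scaled: -0.01 m / 0.8 = -0.0125.

Emit:
drive_tool(targets="1 0 0 -0.0125 0 0 0;1 0 0 -0.0125 0 0 0;1 0 0 -0.0125 0 0 0")

```text
t: 3.55
tcp_pos: [506.2, -72.2, 80.6]
orientation: [-0.001, -0.248, 0.969, 0.0]
contact_force: [-1.1, -0.3, 0.8]
finger_gap: 0.2
grasp_force: 0.0
```

Emit:
drive_tool(targets="1 0 0 -0.0013 0 0 0;1 0 0 -0.0025 0 0 0;1 0 0 -0.0025 0 0 0")

```text
t: 3.85
tcp_pos: [506.9, -72.4, 79.3]
orientation: [0.0, -0.249, 0.969, 0.0]
contact_force: [-0.1, 0.0, -0.0]
finger_gap: 0.1
grasp_force: 0.0
```

Scaled: -0.001 m / 0.8 = -0.0013.

Emit:
drive_tool(targets="1 0 0 -0.0013 0 0 0;1 0 0 -0.0013 0 0 0")

```text
t: 4.05
tcp_pos: [506.9, -72.4, 78.4]
orientation: [0.0, -0.249, 0.969, -0.0]
contact_force: [-0.7, 0.2, -0.8]
finger_gap: -0.0
grasp_force: 0.1
```

Scaled: -0.001 m / 0.8 = -0.0013.

Emit:
drive_tool(targets="1 0 0 -0.0013 0 0 0;1 0 0 -0.0013 0 0 0")

```text
t: 4.25
tcp_pos: [506.9, -72.4, 77.3]
orientation: [0.0, -0.249, 0.969, -0.0]
contact_force: [-0.0, -0.2, -0.2]
finger_gap: 0.4
grasp_force: 0.1
```

Scaled: -0.001 m / 0.8 = -0.0013.

Emit:
drive_tool(targets="1 0 0 -0.0013 0 0 0;1 0 0 -0.0013 0 0 0")

```text
t: 4.45
tcp_pos: [506.9, -72.3, 76.3]
orientation: [0.0, -0.249, 0.969, 0.0]
contact_force: [0.0, 1.4, 0.5]
finger_gap: 0.3
grasp_force: 0.5
```

Scaled: -0.0007 m / 0.8 = -0.0009.

Emit:
drive_tool(targets="1 0 0 -0.0009 0 0 0;1 0 0 -0.0009 0 0 0")

```text
t: 4.65
tcp_pos: [506.9, -72.3, 75.9]
orientation: [0.0, -0.249, 0.969, 0.0]
contact_force: [-0.6, 1.5, 3.0]
finger_gap: -0.4
grasp_force: 1.9
```

Emit:
drive_tool(targets="1 0 0 -0.0009 0 0 0;1 0 0 -0.0009 0 0 0")

```text
t: 4.85
tcp_pos: [506.9, -72.2, 75.5]
orientation: [0.0, -0.249, 0.969, 0.0]
contact_force: [-2.5, 1.4, 6.9]
finger_gap: 0.1
grasp_force: 3.2
```

Scaled: -0.126 m / 0.8 = -0.1575, 0.09 m / 0.8 = 0.1125.

Emit:
drive_tool(targets="1 0 0 0.0625 0 0 0;1 0 0 0.1125 0 0 0;1 0.0213 -0.0525 0.1125 0 0 0;1 0.0425 -0.105 0.1125 0 0 0;1 0.0638 -0.1575 0.1125 0 0 0;1 0.0638 -0.1575 0.0625 0 0 0;1 0.0638 -0.1575 0.0188 0 0 0;1 0.0638 -0.1575 0.0188 0 0 0;1 0.0638 -0.1575 0.0188 0 0 0")

```text
t: 5.75
tcp_pos: [557.0, -198.1, 89.3]
orientation: [-0.001, -0.249, 0.969, 0.001]
contact_force: [-1.0, -0.0, 0.6]
finger_gap: 0.0
grasp_force: 0.0
```

Scaled: -0.007 m / 0.8 = -0.0088, -0.006 m / 0.8 = -0.0075.

Emit:
drive_tool(targets="1 0 0 -0.0063 0 0 0;1 0 0 -0.0063 0 0 0;1 0 0 -0.0075 0 0 0;1 0 0 -0.0088 0 0 0;1 0 0 -0.0088 0 0 0")

```text
t: 6.25
tcp_pos: [558.0, -198.4, 83.3]
orientation: [0.0, -0.249, 0.969, -0.0]
contact_force: [0.5, -0.3, -0.4]
finger_gap: 0.0
grasp_force: 0.0
```

Scaled: -0.005 m / 0.8 = -0.0063, -0.004 m / 0.8 = -0.005.

Emit:
drive_tool(targets="1 0 0 -0.0013 0 0 0;1 0 0 -0.0025 0 0 0;1 0 0 -0.0038 0 0 0;1 0 0 -0.005 0 0 0;1 0 0 -0.0063 0 0 0;1 0 0 -0.0063 0 0 0")

```text
t: 6.85
tcp_pos: [557.9, -198.4, 77.8]
orientation: [0.0, -0.249, 0.969, 0.0]
contact_force: [-0.1, -1.1, -0.3]
finger_gap: -0.2
grasp_force: 0.2
```

Scaled: -0.001 m / 0.8 = -0.0013.

Emit:
drive_tool(targets="1 0 0 -0.0013 0 0 0;1 0 0 -0.0013 0 0 0")

```text
t: 7.05
tcp_pos: [557.8, -198.3, 76.8]
orientation: [-0.0, -0.249, 0.969, 0.0]
contact_force: [-0.9, -0.2, -0.4]
finger_gap: -0.0
grasp_force: 0.2
```

Scaled: -0.0007 m / 0.8 = -0.0009.

Emit:
drive_tool(targets="1 0 0 -0.0009 0 0 0;1 0 0 -0.0009 0 0 0")

```text
t: 7.25
tcp_pos: [557.8, -198.4, 76.3]
orientation: [-0.0, -0.249, 0.969, -0.0]
contact_force: [0.4, -0.3, 0.9]
finger_gap: -0.5
grasp_force: 0.6
```

Scaled: -0.0006 m / 0.8 = -0.0008.

Emit:
drive_tool(targets="1 0 0 -0.0008 0 0 0;1 0 0 -0.0008 0 0 0")

```text
t: 7.45
tcp_pos: [557.9, -198.5, 75.9]
orientation: [0.0, -0.249, 0.969, -0.0]
contact_force: [-0.6, -0.9, 3.5]
finger_gap: 0.2
grasp_force: 1.8
```

Scaled: -0.0006 m / 0.8 = -0.0008.

Emit:
drive_tool(targets="1 0 0 -0.0008 0 0 0;1 0 0 -0.0008 0 0 0;1 0 0 -0.0008 0 0 0")

```text
t: 7.75
tcp_pos: [557.9, -198.6, 75.6]
orientation: [0.0, -0.249, 0.969, -0.0]
contact_force: [-1.6, 0.5, 5.2]
finger_gap: -0.3
grasp_force: 2.8
```

```bash
python3 - <<'E'
from h import *
s=manip.state();print(s['tcp_pos'],s['contact_force'],s['qpos'])
E
```

```text
[ 557.91885529 -198.55185717   75.57698665] [-1.5524616   0.54076984  5.21695829] [-4.50921120e-01  3.42325325e-01 -2.87751109e-01  9.40344183e-01
 -2.32481897e-04 -9.53718652e-01]
```

Scaled: 0.1 m / 0.8 = 0.125, 0.063 m / 0.8 = 0.0788.

Emit:
drive_tool(targets="1 0 0 0.0625 0 0 0;-1 0 0 0.1125 0 0 0;-1 -0.032 0.0788 0.125 0 0 0;-1 -0.032 0.0788 0.125 0 0 0;-1 -0.032 0.0788 0.125 0 0 0;-1 -0.032 0.0788 0.125 0 0 0;-1 -0.032 0.0788 0.125 0 0 0;-1 -0.032 0.0788 0.125 0 0 0")

```text
t: 8.55
tcp_pos: [532.2, -136.0, 174.1]
orientation: [-0.0, -0.248, 0.969, 0.0]
contact_force: [0.6, 0.2, -1.0]
finger_gap: 85.8
grasp_force: 0.0
```

```bash
python3 - <<'E'
from h import *
s=manip.state();print(s['tcp_pos'],s['contact_force'],s['finger_gap'],s['orientation'])
p,d=capture('wrist');cv2.imwrite('pics/w1.png',p[:,:,::-1])
c=get_calibration('wrist');M=np.array(c['tool_from_camera'])
v,u=np.nonzero(d>0);z=d[v,u];Q=np.c_[(u-c['cx'])/c['fx']*z,(v-c['cy'])/c['fy']*z,z]@M[:3,:3].T+M[:3,3]
from scipy.spatial.transform import Rotation as R
w,x,y,zz=s['orientation'];W=R.from_quat([x,y,zz,w]).apply(Q)+s['tcp_pos']
b=W[(W[:,2]>130)&(W[:,2]<143)&(np.hypot(W[:,0]-532,W[:,1]+135)<45)]
print(len(b),cv2.minAreaRect(b[:,:2].astype(np.float32)) if len(b) else 0)
r=np.hypot(W[:,0]-532,W[:,1]+135)
j=np.array([-.373,.928]);s_=(W[:,:2]-[532,-135.4])@j; t_=(W[:,:2]-[532,-135.4])@[.928,.373]
for sg in(1,-1):
    m=(abs(s_-sg*68)<3)&(abs(t_)<6)&(W[:,2]>60)&(W[:,2]<95);print(sg,m.sum(),np.median(W[m,2]) if m.any() else 0)
E
```

```text
[ 532.24862326 -136.04681272  174.13020488] [ 0.59924562  0.18819347 -1.04627602] 85.78164859105676 [-4.87619001e-04 -2.48369053e-01  9.68665322e-01  2.65902979e-04]
1871 ((530.8427734375, -137.26463317871094), (59.616981506347656, 11.809005737304688), 28.595338821411133)
1 113 82.8579080865128
-1 117 75.9368730384163
```

View pics/w1.png

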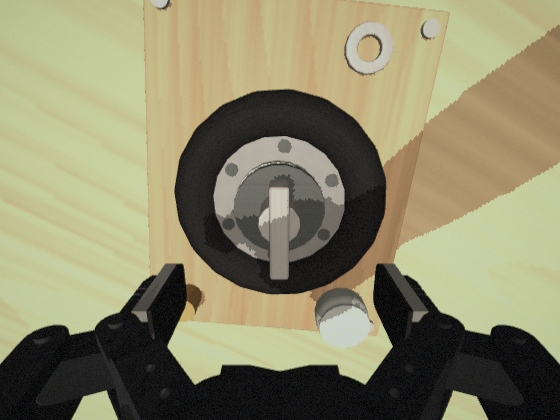

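The wrist view shows the bar upright at about pixel (279,233), centred between the fingers. Wrist depth puts the rims at 82.9 and 75.9 mm, so the travel is about 3.46 mm. That agrees with the push test (stops at about 76.55 mm). The play should vanish at about 1.02 rad, so I'm aiming for about 1.19 rad (68°).

Scaled: -0.066 m / 0.8 = -0.0825, -0.0005 m / 0.8 = -0.0006.

Emit:
drive_tool(targets="-1 -0.0005 -0.0006 -0.0375 0 0 0;-1 -0.0005 -0.0006 -0.0625 0 0 0;-1 -0.0005 -0.0006 -0.0825 0 0 0;-1 -0.0005 -0.0006 -0.0825 0 0 0;-0.2 -0.0005 -0.0006 -0.0825 0 0 0;0.2 -0.0005 -0.0006 -0.0825 0 0 0;1 -0.0005 -0.0006 -0.0825 0 0 0;1 -0.0005 -0.0006 -0.0825 0 0 0;1 -0.0005 -0.0006 -0.0825 0 0 0;1 -0.0005 -0.0006 -0.0825 0 0 0;1 -0.0005 -0.0006 -0.0825 0 0 0")

```text
t: 9.7
tcp_pos: [532.7, -136.3, 110.3]
orientation: [0.001, -0.249, 0.969, -0.001]
contact_force: [-2.0, 1.6, 4.8]
finger_gap: 24.6
grasp_force: 58.7
```

```bash
python3 - <<'E'
from h import *
s=manip.state();print(s['tcp_pos'],s['contact_force'],s['ft_torque'],s['finger_gap'],s['grasp_force'],s['orientation'])
E
```

```text
[ 532.67203068 -136.31939572  110.32844431] [-2.00440739  1.61093699  4.84288235] [-0.03730767  0.159859    0.03081107] 24.63362169697855 58.72008740901947 [ 8.13354303e-04 -2.48802856e-01  9.68553498e-01 -7.73439328e-04]
```

Gap is 24.6 mm, so the tips are on the stem rather than the bar. I'll open, rise 9 mm and regrip.

Emit:
drive_tool(targets="0 0 0 0 0 0 0;0 0 0 0 0 0 0;0 0 0 0.0063 0 0 0;0 0 0 0.0113 0 0 0;0 0 0 0.0113 0 0 0;1 0 0 0.0113 0 0 0;1 0 0 0.0113 0 0 0;1 0 0 0.0113 0 0 0;1 0 0 0.0113 0 0 0;1 0 0 0.0113 0 0 0")

```text
t: 10.7
tcp_pos: [532.9, -136.2, 119.9]
orientation: [0.001, -0.249, 0.969, -0.001]
contact_force: [-1.8, 1.0, 9.5]
finger_gap: 10.4
grasp_force: 61.4
```

```bash
python3 - <<'E'
from h import *
s=manip.state();print(s['tcp_pos'],s['contact_force'],s['ft_torque'],s['finger_gap'],s['grasp_force'],s['orientation'])
E
```

```text
[ 532.85551539 -136.22701707  119.87975112] [-1.78473504  1.01537349  9.47341005] [ 2.24563380e-01  4.34719942e-01 -3.82458739e-04] 10.35873554140486 61.37724355866794 [ 1.01196482e-03 -2.48868982e-01  9.68536395e-01 -6.75649626e-04]
```

Scaled: 0.0008 m / 0.8 = 0.001, -6.8 degrees / 180 = -0.0378.

Emit:
drive_tool(targets="1 0.001 0 0 0 0 -0.0378;1 0.001 0 0 0 0 -0.0756;1 0.001 0 0 0 0 -0.1133;1 0.001 0 0 0 0 -0.1511;1 0.001 0 0 0 0 -0.1889;1 0.001 0 0 0 0 -0.2267;1 0.001 0 0 0 0 -0.2644;1 0.001 0 0 0 0 -0.3022;1 0.001 0 0 0 0 -0.34;1 0.001 0 0 0 0 -0.3778;1 0.001 0 0 0 0 -0.3778;1 0.001 0 0 0 0 -0.3778")

```text
t: 11.9
tcp_pos: [532.7, -137.9, 118.2]
orientation: [0.001, 0.336, 0.942, -0.002]
contact_force: [-1.0, -4.9, 0.4]
finger_gap: 10.7
grasp_force: 60.0
```

```bash
python3 - <<'E'
from h import *
s=manip.state();q=s['orientation'];print(s['tcp_pos'],s['contact_force'],s['ft_torque'],s['finger_gap'],s['grasp_force'],np.degrees(2*np.arctan2(q[2],q[1])),s['qpos'][5])
E
```

```text
[ 532.66951865 -137.88939391  118.16753335] [-1.0064571  -4.91449171  0.35870184] [-1.10692558  0.0523075  -0.03080028] 10.681401883337005 60.01085484815121 140.76969778626085 0.31618839943941185
```

Scaled: 0.06 m / 0.8 = 0.075, 0.03 m / 0.8 = 0.0375.

Emit:
drive_tool(targets="-0.2 0 -0.0013 0 0 0 0;-0.2 0 -0.0013 0 0 0 0;-0.2 0 -0.0013 0 0 0 0;-1 0 -0.0013 0.0375 0 0 0;-1 0 -0.0013 0.075 0 0 0;-1 0 -0.0013 0.075 0 0 0;-1 0 -0.0013 0.075 0 0 0;-1 0 -0.0013 0.075 0 0 0")

```text
t: 12.7
tcp_pos: [531.8, -136.4, 176.9]
orientation: [-0.001, 0.335, 0.942, 0.0]
contact_force: [-0.7, 0.0, 0.3]
finger_gap: 85.4
grasp_force: 0.0
```

```bash
cat > w.py <<'E'
from h import *
from scipy.spatial.transform import Rotation as R
s=manip.state();print(s['t'],s['tcp_pos'],s['contact_force'],s['finger_gap'])
p,d=capture('wrist');cv2.imwrite('pics/w2.png',p[:,:,::-1])
c=get_calibration('wrist');M=np.array(c['tool_from_camera'])
v,u=np.nonzero(d>0);z=d[v,u];Q=np.c_[(u-c['cx'])/c['fx']*z,(v-c['cy'])/c['fy']*z,z]@M[:3,:3].T+M[:3,3]
w,x,y,zz=s['orientation'];W=R.from_quat([x,y,zz,w]).apply(Q)+s['tcp_pos']
b=W[(W[:,2]>128)&(W[:,2]<143)&(np.hypot(W[:,0]-532,W[:,1]+135)<45)]
print(len(b),cv2.minAreaRect(b[:,:2].astype(np.float32)) if len(b) else 0)
C=np.array([532.3,-136.]);s_=(W[:,:2]-C)@[-.373,.928];t_=(W[:,:2]-C)@[.928,.373]
for sg in(1,-1):
    m=(abs(s_-sg*68)<3)&(abs(t_)<6)&(W[:,2]>60)&(W[:,2]<95);print(sg,m.sum(),np.median(W[m,2]) if m.any() else 0)
E
python3 w.py
```

```text
12.7 [ 531.81401622 -136.40931035  176.94115469] [-0.68300705  0.02666063  0.33929401] 85.39034266955979
1801 ((531.281982421875, -136.62974548339844), (11.684657096862793, 60.212459564208984), 50.45908737182617)
1 141 79.42913628436419
-1 92 79.2712397769677
```

Scaled: -0.096 m / 0.8 = -0.12, 0.0645 m / 0.8 = 0.0806.

Emit:
drive_tool(targets="1 -0.0161 0.04 0 0 0 0;1 -0.0323 0.0806 0 0 0 0;1 -0.0323 0.0806 0 0 0 0;1 -0.0323 0.0806 -0.05 0 0 0;1 -0.0323 0.0806 -0.1 0 0 0;1 -0.0323 0.0806 -0.1125 0 0 0;1 -0.0323 0.0806 -0.1175 0 0 0;1 -0.0323 0.0806 -0.12 0 0 0;1 -0.0323 0.0806 -0.12 0 0 0;1 -0.0323 0.0806 -0.12 0 0 0")

```text
t: 13.75
tcp_pos: [508.4, -72.9, 83.6]
orientation: [0.002, 0.335, 0.942, 0.0]
contact_force: [-0.3, -0.4, -0.3]
finger_gap: -0.2
grasp_force: 0.0
```

Scaled: -0.002 m / 0.8 = -0.0025, -0.001 m / 0.8 = -0.0013.

Emit:
drive_tool(targets="1 0 0 -0.0013 0 0 0;1 0 0 -0.0025 0 0 0;1 0 0 -0.0025 0 0 0")

```text
t: 14.05
tcp_pos: [506.9, -72.4, 80.2]
orientation: [0.0, 0.335, 0.942, -0.0]
contact_force: [0.6, -0.4, -1.0]
finger_gap: 0.1
grasp_force: 0.0
```

Scaled: -0.0004 m / 0.8 = -0.0005.

Emit:
drive_tool(targets="1 0 0 -0.0005 0 0 0;1 0 0 -0.0005 0 0 0;1 0 0 -0.0005 0 0 0")

```text
t: 14.35
tcp_pos: [506.9, -72.4, 79.9]
orientation: [0.0, 0.335, 0.942, 0.0]
contact_force: [-1.5, 0.3, 2.5]
finger_gap: -0.1
grasp_force: 1.5
```

Scaled: -0.0004 m / 0.8 = -0.0005.

Emit:
drive_tool(targets="1 0 0 -0.0005 0 0 0;1 0 0 -0.0005 0 0 0;1 0 0 -0.0005 0 0 0")

```text
t: 14.65
tcp_pos: [506.9, -72.3, 79.6]
orientation: [0.0, 0.335, 0.942, 0.0]
contact_force: [-1.3, 1.1, 4.9]
finger_gap: 0.3
grasp_force: 2.5
```

Scaled: -0.0008 m / 0.8 = -0.001, -0.0004 m / 0.8 = -0.0005.

Emit:
drive_tool(targets="1 0 0 -0.0005 0 0 0;1 0 0 -0.001 0 0 0;1 0 0 -0.001 0 0 0;1 0 0 -0.001 0 0 0")

```text
t: 15.05
tcp_pos: [506.9, -72.3, 79.3]
orientation: [0.0, 0.335, 0.942, 0.0]
contact_force: [-2.2, 0.4, 7.8]
finger_gap: 0.1
grasp_force: 4.1
```

Emit:
drive_tool(targets="1 0 0 0.0625 0 0 0;1 0 0 0.1125 0 0 0;1 0.0213 -0.0525 0.1125 0 0 0;1 0.0425 -0.105 0.1125 0 0 0;1 0.0638 -0.1575 0.1125 0 0 0;1 0.0638 -0.1575 0.0625 0 0 0;1 0.0638 -0.1575 0.0125 0 0 0;1 0.0638 -0.1575 0.005 0 0 0;1 0.0638 -0.1575 0.005 0 0 0;1 0.0638 -0.1575 0.005 0 0 0;1 0.0638 -0.1575 0.0031 0 0 0;1 0.0638 -0.1575 0.0031 0 0 0")

```text
t: 16.25
tcp_pos: [558.2, -198.3, 81.6]
orientation: [0.001, 0.335, 0.942, -0.0]
contact_force: [-0.2, 0.0, -0.1]
finger_gap: 0.1
grasp_force: 0.0
```

Emit:
drive_tool(targets="1 0 0 -0.0011 0 0 0;1 0 0 -0.0016 0 0 0;1 0 0 -0.0016 0 0 0")

```text
t: 16.55
tcp_pos: [558.0, -198.3, 79.9]
orientation: [0.0, 0.335, 0.942, 0.0]
contact_force: [-0.6, 0.1, 0.4]
finger_gap: -0.1
grasp_force: 0.6
```

Scaled: -0.0004 m / 0.8 = -0.0005.

Emit:
drive_tool(targets="1 0 0 -0.0005 0 0 0;1 0 0 -0.0005 0 0 0;1 0 0 -0.0005 0 0 0")

```text
t: 16.85
tcp_pos: [558.1, -198.4, 79.7]
orientation: [0.0, 0.335, 0.942, 0.0]
contact_force: [-0.6, 0.8, 4.9]
finger_gap: 0.2
grasp_force: 2.2
```

Scaled: -0.0008 m / 0.8 = -0.001, -0.0004 m / 0.8 = -0.0005.

Emit:
drive_tool(targets="1 0 0 -0.0005 0 0 0;1 0 0 -0.001 0 0 0;1 0 0 -0.001 0 0 0;1 0 0 -0.001 0 0 0")

```text
t: 17.25
tcp_pos: [558.1, -198.5, 79.3]
orientation: [0.0, 0.335, 0.942, 0.0]
contact_force: [-1.6, 1.4, 7.2]
finger_gap: 0.1
grasp_force: 3.6
```

Scaled: 0.15 m / 0.8 = 0.1875, 0.05 m / 0.8 = 0.0625.

Emit:
drive_tool(targets="1 0 0 0.0625 0 0 0;1 0 0 0.125 0 0 0;1 0 0 0.1875 0 0 0;1 0 0 0.1875 0 0 0;1 0 0 0.1875 0 0 0;1 0 0 0.1875 0 0 0")

```text
t: 17.85
tcp_pos: [556.8, -198.0, 226.6]
orientation: [-0.001, 0.335, 0.942, 0.0]
contact_force: [-0.3, -0.7, -0.8]
finger_gap: -0.3
grasp_force: 0.0
```

```bash
python3 -c "
from h import *
print(manip.state()['tcp_pos']);print(workorder.job_done())"
```

```text
[ 556.78764598 -198.01066388  226.59754345]
the job is handed in; nothing more can be done
None
```

I turned the nut clockwise 68° (about 1.19 rad), an estimated 10° past where the play vanishes. The final pushes on the left and then the right rim gave only about 0.3–0.4 mm under 5 N on each side, and the job is handed in at about 18 s.

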